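Unlatch the studio's display case with its sticky key

TASK

Take the square-headed key out of the tool block and work it all the way into the lock on the front rail of the glass-topped display case: clay dust has made the lock's pins sticky, so rock the key some 25 degrees clockwise and back as you ease it in, and do not force it. With the key fully home, turn it a quarter turn clockwise against the spring and keep holding it there, so that the latch stays drawn back for me to lift the lid; finish while still holding the key. Leave the round-headed key, the pots, the dish and the brush as they are.

Things in the scene. Friction and masses are not known exactly. Their poses are not given: they have to be found in the camera images.
- key: the key to use, upright in a slot of the tool block. Origin at the blade's tip, z up along it. Blade z 0-24 mm: steel, 3 thick (x), 9 wide (y), last 3.7 mm tapered to a point; shoulder z 24-29 mm: 8 x 20 mm, rests on the block; square black head z 29-59 mm: 9 thick (x), 30 wide (y). 30 g. Fits the lock either way round
- key_grip (a point): where to grip the key: on its axis 49 mm above the tip, 10 mm below the top of the head, axes as the key's. With the TCP here, pointing down and closing along the key's x on the head's two flat sides, the fingertips stay clear of the shoulder and of what it rests on
- other_key: the wrong key: same blade and shoulder (origin at the tip), but its black head is a round disc, 30 mm across and 9 mm thick. It stands in the other slot of the block, 60 mm away; which slot holds which key varies
- tool_block: fixed wooden block 50 (x) x 160 (y) x 35 mm, origin under its centre. Key slots at y = -55 and y = +5 mm, 27 mm deep, the keys' width along the block's y. Two short wooden modelling tools stand fixed in it at y = +48 and +66 mm, tops 81 mm above the table
- display_case: fixed wooden showcase 260 (x) x 300 (y) x 90 mm, origin under its centre, front to -x. The front 70 mm of its top is a flat wooden rail that carries the lock; behind it lies the hinged glass lid in an aluminium frame, level with the rail, with two finger lips 6 mm high at y = +-100 mm by its front edge
- keyway (a point): centre of the lock's brass face (21 mm across, in a 31 mm steel ring), 92 mm above the table; axes as the case's, z up out of the lock. The keyway goes straight down from here: a slot 10.2 mm wide along this y (lock unturned) and 3.8 mm thick, countersunk to 13 x 9 mm at the face. Fully home, the key's shoulder rests on the face, its tip 24 mm below this point
- lock (a joint): angle of the lock's plug, rad: 0 at rest, grows clockwise seen from above, stop at 1.57. A spring turns it back (0.04 N m at 0, 0.1 at 1.57). It has 0.28 rad of play until both wafers are pushed aside, then turns freely. The key leads the plug by 0.15 to 0.25 rad of play and give, so turn the key itself a little over a quarter turn
- wafer1: upper sticky wafer, hidden in the keyway 11.5 mm below the face, in the way of one edge of the blade. It binds while the plug is at rest and gives way when the plug is turned over 0.13 rad within its play. So rock the key about its axis, from straight to 0.45 rad clockwise and back, easing it down lightly: where it sticks, swing the other way. It passes with 10 to 20 N
- wafer2: lower sticky wafer, the same, 18 mm below the face, but it binds while the plug is twisted clockwise and gives way when the plug is back near rest (under 0.12 rad)
- paint_pot: bystander: loose paint pot, 60 mm diameter, 44 mm tall, origin under its centre
- small_pot: bystander: a second loose paint pot of the same size
- clay_dish: bystander: loose round clay dish, 100 mm diameter, 24 mm tall, origin under its centre
- brush: bystander: loose paint brush 170 mm long lying on the table along its x

How it is judged:
By the outcome, as a careful person would: the job done as asked, in the order asked, and still so for the second after the job is handed in, while the arm keeps its last pose, push and grip.
It also fails if it takes over 64 s, if anything falls off the work surface, if the arm or the gripper's body presses on something with over 40 N, if the wrist force passes 120 N, or if a joint passes its speed limit or range.

ROBOT

A 6-joint arm with a two-finger parallel gripper is mounted at the origin on the work surface. World frame = base frame: x ahead of the robot, y to its left, z up, the work surface at z = 0. Lengths are in m, angles in degrees, forces in N, time in s.
With the tool pointing down it reaches from about 0.325 to 0.85 m from the base axis. Payload 15.5 kg.
Tool frame: the origin (TCP) lies between the finger pads, 19 mm behind the fingertips; this is the grasp point; z points along the fingers, y is the line along which they close (so a half turn about z gives the same grasp; the last joint's range is limited). The gripper opens to 91 mm and grips with 3 to 60 N. Pads are 32 mm wide; open, the fingers measure 118 mm over their backs; the gripper's body (76 mm by 178 mm) begins 60 mm behind the grasp point.
Start: joints at [-5.472, 28.281, 77.091, -0, 74.628, -5.472], TCP at [0.625, 0, 0.233] pointing down, gripper open.
Joint ranges: [-166.48, 166.48], [-47.26, 123.95], [12.59, 153.08], [-70.14, 250.14], [6.76, 159.57], [-176.63, 176.63]. Speed limits (degrees/s): [108.29, 108.29, 147.25, 172.46, 172.46, 172.46].

INTERFACE

Orientations are given as a 3x3 rotation matrix whose columns are the frame's x, y, z axes.
In Python, from bench import ctrl, vision, readout, planner gives the robot as it stands (ctrl), with the cameras (vision), the readings (readout) and the kinematics (planner). Calls block until the motion is done:
- ctrl.goto(position, orientation): joint-space move of the TCP to a pose.
- ctrl.move_l(position, vel=0.15, ori=None, contact_N=None): straight line of the TCP; ori=None keeps the orientation; vel is the mean speed in m/s. With contact_N (N) it stops when the force on the tool has changed by that much, and returns True; else False.
- ctrl.movej(angles): joint-space move.
- ctrl.command_gripper(opening): opening from 0.0 (shut) to 1.0 (fully open); the grip force is fixed at half the most; returns when the fingers have stopped.
- ctrl.sleep(seconds).
- planner.ik(position, orientation): joint angles nearest the present ones, or None.
- vision.read_camera(name): name is "scene" or "side" or "wrist"; returns the picture (420x560x3 uint8, blue, green, red); there is no depth.
- vision.camera_params(name): a dict with "fx", "fy", "cx", "cy" (pixels), "D" ([k1, k2, p1, p2, k3] as OpenCV has them; the pictures are not rectified), "pose" (4x4, takes a point from camera to world coordinates); the wrist camera has in their place "T_tool_cam" (4x4, takes a point from camera to tool coordinates, whose origin is the TCP and whose axes are the flange's). Camera axes: x right, y up, looking along -z (the intrinsics and any distortion apply to the point x, -y, -z); pixel columns grow to the right and rows downward; lengths in m; the calibration is good to about 2 mm. A picture is of the moment at which its call begins: read the wrist's pose just before it. camera_params takes no time and is no camera call.
A pose or a line that the arm cannot do raises ctrl.MotionError and nothing moves.
- ctrl.sign_off(): hands the job in; it is judged then, once.
Readings, each from a call of its own:
- readout.current_t(): time.
- readout.current_q(): joint angles.
- readout.current_dq(): joint speeds.
- readout.current_effort(): joint torques, N m.
- readout.current_tool_pos(): TCP position.
- readout.current_eef_rot(): TCP orientation.
- readout.current_contact_force(): force on the tool from outside, world axes, zero at the start.
- readout.current_wrist_torque(): the same for the moment, N m.
- readout.current_grip_width(): opening from 0.0 (shut) to 1.0 (fully open).
- readout.current_grasp_force(): force on a finger pad.
Only numpy, scipy, OpenCV 4.12 (cv2) and the standard library are available. Lean on these libraries where they do the work, as an engineer would, in place of code of your own. Each camera call takes 0.05 s, during which the arm holds its last target. There are 200 camera calls.

## Working session

There is one attempt and no reset: what is moved stays moved. The work goes in short steps, each a Python script; the robot and the scene stay as the last script left them, time stands still between calls to the robot, and variables do not carry over. Pictures are saved under pics/ and viewed, at most 10 in all, crops included, and the job is handed in when it is done.

```bash
ls; mkdir -p pics
python3 - <<'E'
from bench import ctrl, vision, readout, planner
import cv2,numpy as np
np.set_printoptions(precision=4,suppress=True)
for n in("scene","side","wrist"):
    cv2.imwrite(f"pics/{n}0.png",vision.read_camera(n)); print(n,vision.camera_params(n))
print(readout.current_t(),readout.current_tool_pos(),readout.current_eef_rot())
E
python3 -c "
import cv2,numpy as np
a=cv2.imread('pics/scene0.png');b=cv2.imread('pics/side0.png');print(a.shape)"
```

```text
bench.py
pics
scene {'fx': 457.27426035962543, 'fy': 457.27426035962543, 'cx': 277.89970736390626, 'cy': 202.56885349105434, 'D': array([-0.1481,  0.    ,  0.    ,  0.    ,  0.    ]), 'pose': array([[ 0.6605, -0.5626,  0.4973,  1.1647],
       [ 0.7509,  0.4973, -0.4346, -0.571 ],
       [-0.0028,  0.6604,  0.7509,  1.0306],
       [ 0.    ,  0.    ,  0.    ,  1.    ]])}
side {'fx': 478.80081932377493, 'fy': 478.80081932377493, 'cx': 286.28354406638294, 'cy': 214.39701385363756, 'D': array([-0.1008,  0.    ,  0.    ,  0.    ,  0.    ]), 'pose': array([[-0.8581,  0.31  , -0.4094,  0.0663],
       [-0.513 , -0.4815,  0.7106,  0.8336],
       [ 0.0232,  0.8198,  0.5722,  0.7865],
       [ 0.    ,  0.    ,  0.    ,  1.    ]])}
wrist {'fx': 322.964344526911, 'fy': 322.964344526911, 'cx': 278.29780728567937, 'cy': 209.47627579226963, 'D': array([-0.0273,  0.    ,  0.    ,  0.    ,  0.    ]), 'T_tool_cam': array([[-0.0009,  0.9726,  0.2324,  0.065 ],
       [ 1.    ,  0.0008,  0.0007, -0.0006],
       [ 0.0005,  0.2324, -0.9726, -0.1511],
       [ 0.    ,  0.    ,  0.    ,  1.    ]])}
0.15 [0.6247 0.     0.2323] [[ 0.      1.     -0.0009]
 [ 1.     -0.      0.0001]
 [ 0.0001 -0.0009 -1.    ]]
(420, 560, 3)
```

View pics/scene0.png

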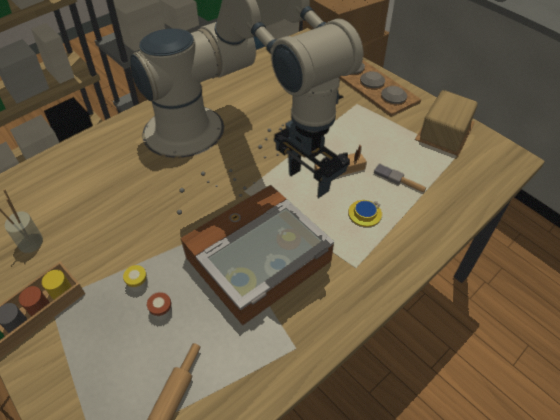

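View pics/side0.png

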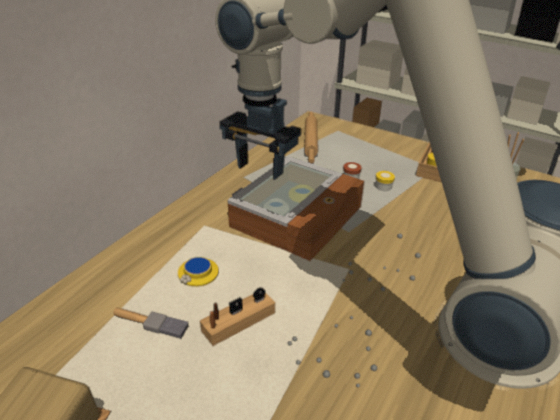

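View pics/wrist0.png

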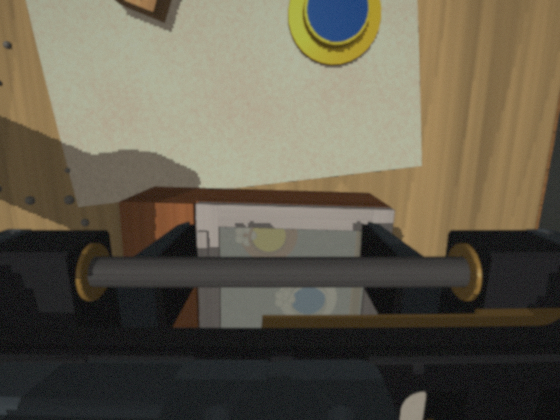

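The scene view shows the lock at about (236,217). In the side view the lock is at about (329,200), the square key at (236,305), the round key at (260,295) and the fixed tools at about (213,315). The wrist view has the case at the bottom and the dish at the top.

```bash
cat > h.py <<'E'
from bench import ctrl, vision, readout, planner
import cv2,numpy as np
np.set_printoptions(precision=4,suppress=True)
def campose(n):
    p=vision.camera_params(n)
    if n!="wrist": return p,p["pose"]
    T=np.eye(4);T[:3,:3]=readout.current_eef_rot();T[:3,3]=readout.current_tool_pos()
    return p,T@p["T_tool_cam"]
def cast(cp,px,z):
    p,T=cp
    K=np.array([[p["fx"],0,p["cx"]],[0,p["fy"],p["cy"]],[0,0,1]])
    u=cv2.undistortPoints(np.array(px,float).reshape(-1,1,2),K,p["D"])[:,0]
    d=np.c_[u[:,0],-u[:,1],-np.ones(len(u))]@T[:3,:3].T
    return T[:3,3]+d*((z-T[2,3])/d[:,2])[:,None]
def down(yaw):  # tool x at angle yaw (deg) in world, pointing down
    c,s=np.cos(np.radians(yaw)),np.sin(np.radians(yaw))
    return np.array([[c,s,0],[s,-c,0],[0,0,-1]])
E
python3 - <<'E'
from h import *
s=campose("side");c=campose("scene")
print("lock",cast(s,[[329,200]],.092),cast(c,[[236,217]],.092))
print("sq,rd heads",cast(s,[[236,305],[260,295]],.055))
print("block corners?",cast(s,[[202,322],[270,294],[275,306]],.035))
print("dish",cast(s,[[198,268]],.02))
E
python3 - <<'E'
import cv2
a=cv2.imread('pics/side0.png')
b=cv2.resize(a[270:350,190:290],None,fx=6,fy=6,interpolation=2)
cv2.imwrite('pics/sidecrop.png',b)
E
```

```text
lock [[ 0.5019 -0.148   0.092 ]] [[ 0.5077 -0.1452  0.092 ]]
sq,rd heads [[0.5079 0.2679 0.055 ]
 [0.4817 0.216  0.055 ]]
block corners? [[0.5509 0.3302 0.035 ]
 [0.4761 0.1846 0.035 ]
 [0.4473 0.2099 0.035 ]]
dish [[0.6778 0.19   0.02  ]]
```

View pics/sidecrop.png

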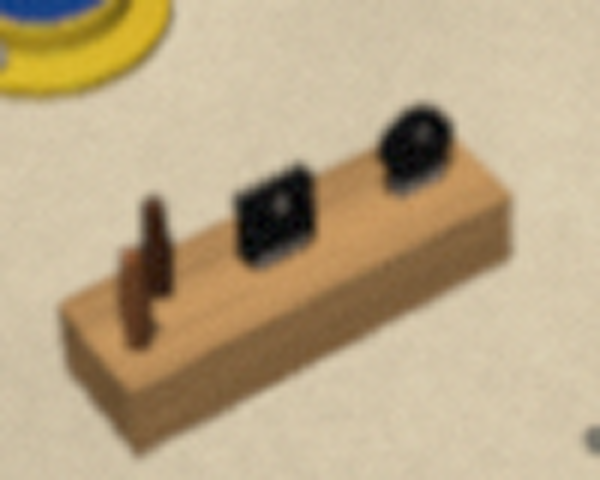

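The crop shows the square key in the slot near the tools (y=+5) and the round one at the far end (y=-55). Next I take a close wrist view from above each.

Run:
```python
from h import *
s=campose("side")
px=np.array([[62,310],[135,390],[512,195],[458,140]])/6+[190,270]
C=cast(s,px,.035);print(C[:,:2]);
ctr=C.mean(0);y=(C[0]+C[1]-C[2]-C[3])[:2];yaw=np.degrees(np.arctan2(y[1],y[0]));u=y/np.linalg.norm(y)
print("ctr",ctr,"yaw y",yaw,"len",np.linalg.norm(y)/2,np.linalg.norm(C[0]-C[1]))
key=ctr[:2]+.005*u;print("key",key)
t=key-.06*u
q=planner.ik([*t,.165],down(yaw));print(q)
t0=readout.current_t()
ctrl.goto([*t,.165],down(yaw));print(readout.current_t()-t0,readout.current_q(),readout.current_tool_pos())
cp=campose("wrist");im=vision.read_camera("wrist");cv2.imwrite("pics/w1.png",im);np.save("w1T.npy",cp[1])
```

```text
[[0.5544 0.3314]
 [0.511  0.3463]
 [0.4522 0.2006]
 [0.4841 0.1872]]
ctr [0.5004 0.2664 0.035 ] yaw y 65.99079009607959 len 0.15867070046263776 0.04590159911883985
key [0.5024 0.2709]
[17.804  24.9836 95.9427 -0.     59.0737 41.8132]
1.05 [17.7471 24.9895 95.866  -0.0138 59.0895 41.7309] [0.479  0.2158 0.1653]
```

View pics/w1.png

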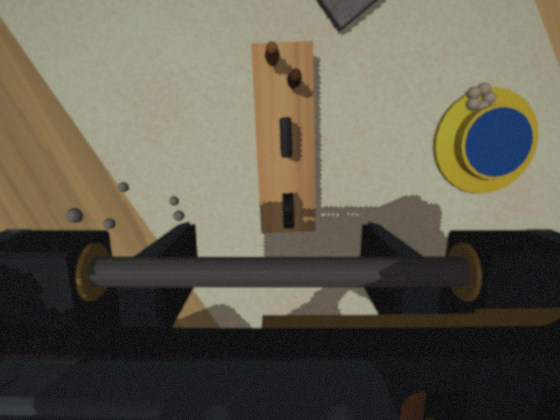

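The wrist view shows the square key's head at about (286,137), the round one at (288,210) and the tools at (272,53) and (294,78). I'll segment the dark head and the block for the pose, then look at the lock before grasping, which costs little time.

```bash
cat > m1.py <<'E'
from h import *
cp=(vision.camera_params("wrist"),np.load("w1T.npy"));im=cv2.imread("pics/w1.png")
m=(im.max(2)<45).astype(np.uint8)
sub=np.zeros_like(m);sub[105:170,268:305]=m[105:170,268:305]
n,l,st,ce=cv2.connectedComponentsWithStats(sub);i=1+np.argmax(st[1:,4]);print(st[i],ce[i])
ys,xs=np.where(l==i);r=cv2.minAreaRect(np.c_[xs,ys].astype(np.float32));bx=cv2.boxPoints(r)
W=cast(cp,bx,.068);print("box",r,"sizes",np.linalg.norm(W[0]-W[1]),np.linalg.norm(W[1]-W[2]))
keyc=W.mean(0);print("key",keyc[:2])
e=[W[1]-W[0],W[2]-W[1]];e=max(e,key=np.linalg.norm);print("head yaw",np.degrees(np.arctan2(e[1],e[0]))%180)
# block: hue/saturation mask
h=cv2.cvtColor(im,cv2.COLOR_BGR2HSV);b=((h[...,1]>110)&(h[...,0]>5)&(h[...,0]<25)).astype(np.uint8)
b[:30]=0;b[240:]=0;b[:,:235]=0;b[:,335:]=0
b=cv2.morphologyEx(b,cv2.MORPH_CLOSE,np.ones((25,25)))
cs,_=cv2.findContours(b,cv2.RETR_EXTERNAL,cv2.CHAIN_APPROX_NONE);c=max(cs,key=cv2.contourArea)
P=cast(cp,c[:,0],.035)[:,:2].astype(np.float32);R=cv2.minAreaRect(P*1000);print("block rect",R)
bb=cv2.boxPoints(R)/1000;e=[bb[1]-bb[0],bb[2]-bb[1]];e=max(e,key=np.linalg.norm);a=np.arctan2(e[1],e[0])%np.pi
u=np.array([np.cos(a),np.sin(a)]);print("block yaw",np.degrees(a),"key from block",np.array(R[0])/1000+.005*u)
E
python3 m1.py
python3 - <<'E'
from h import *
t0=readout.current_t()
yaw=90;t=np.array([.505,-.1465-.06])
ctrl.goto([*t,.2],down(yaw));print(readout.current_t()-t0,readout.current_q())
ctrl.sleep(.1);cp=campose("wrist");im=vision.read_camera("wrist");cv2.imwrite("pics/w2.png",im);np.save("w2T.npy",cp[1])
E
```

```text
[281 119  11  38 263] [286.8251 139.2548]
box ((285.80755615234375, 137.57359313964844), (37.09538650512695, 9.64306354522705), 87.51044464111328) sizes 0.007162614169589886 0.02731758340714702
key [0.5084 0.2693]
head yaw 68.99393832088937
block rect ((506.9291687011719, 265.52947998046875), (158.70846557617188, 48.55215072631836), 68.33037567138672)
block yaw 68.33037 key from block [0.5088 0.2702]
1.5667 [-28.4564  23.9875  90.7771   0.0126  65.2502 -28.4704]
```

View pics/w2.png

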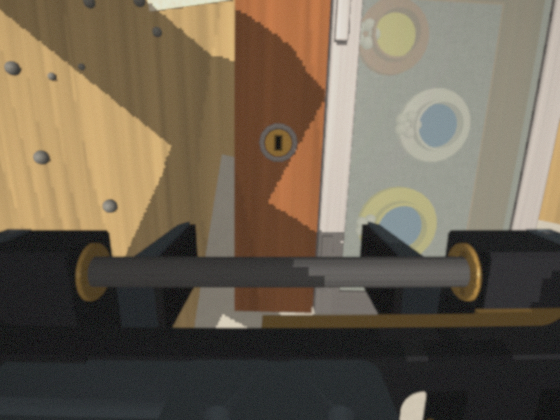

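The lock's ring is centred at about (278,142) with the slot at (278,143). The rail's edges run from (236,0) to (236,310) and from (328,0) to (318,310).

```bash
cat > m2.py <<'E'
from h import *
cp=(vision.camera_params("wrist"),np.load("w2T.npy"));im=cv2.imread("pics/w2.png")
h=cv2.cvtColor(im,cv2.COLOR_BGR2HSV)
rail=((h[...,1]>150)&((h[...,0]<14))).astype(np.uint8)
L,R=[],[]
for v in list(range(5,110,3))+list(range(175,225,3)):
    xs=np.where(rail[v,200:345])[0]+200
    if len(xs)>20: L.append([xs.min(),v]);R.append([xs.max(),v])
for n,E in(("front",L),("back",R)):
    P=cast(cp,E,.09)[:,:2].astype(np.float32)
    d=cv2.fitLine(P,cv2.DIST_HUBER,0,.001,.001).ravel();print(n,"yaw",np.degrees(np.arctan2(d[1],d[0]))%180,d[2:],"resid mm",np.abs(np.cross(d[:2],P-d[2:])).mean()*1e3)
    if n=="front":f=d
    else: print("width",np.abs(np.cross(f[:2],d[2:]-f[2:])))
# ring+brass: not strongly red-wood in window
w=np.zeros_like(rail);w[115:170,250:306]=1
o=((rail==0)|(h[...,0]>12)).astype(np.uint8)&w
n,l,st,ce=cv2.connectedComponentsWithStats(o);i=l[150,290] or 1;print("ring",st[i],ce[i])
ys,xs=np.where(l==i);c,(a,b),t=cv2.fitEllipse(cv2.convexHull(np.c_[xs,ys].astype(np.int32)));print(c,a,b)
print("lock",cast(cp,[c],.092))
g=(im.max(2)<45).astype(np.uint8)&w;g[:128]=0;g[158:]=0;g[:,:266]=0;g[:,292:]=0
ys,xs=np.where(g);r=cv2.minAreaRect(np.c_[xs,ys].astype(np.float32));print("slot",r,cast(cp,[r[0]],.092),len(xs))
cv2.imwrite("pics/lockcrop.png",cv2.resize(im[100:185,235:325],None,fx=6,fy=6,interpolation=cv2.INTER_NEAREST))
E
python3 m2.py 2>/dev/null
```

```text
front yaw 88.524025 [ 0.4748 -0.1117] resid mm 2.1738415
back yaw 87.99079 [ 0.5385 -0.1117] resid mm 0.2914247
width 0.06370387
ring [ 250  115   56   55 2519] [274.817  140.2231]
(274.0030212402344, 133.60723876953125) 59.20582580566406 88.59661102294922
lock [[ 0.5011 -0.1416  0.092 ]]
slot ((277.5, 142.5), (11.0, 3.0), 90.0) [[ 0.5038 -0.1484  0.092 ]] 40
```

View pics/lockcrop.png

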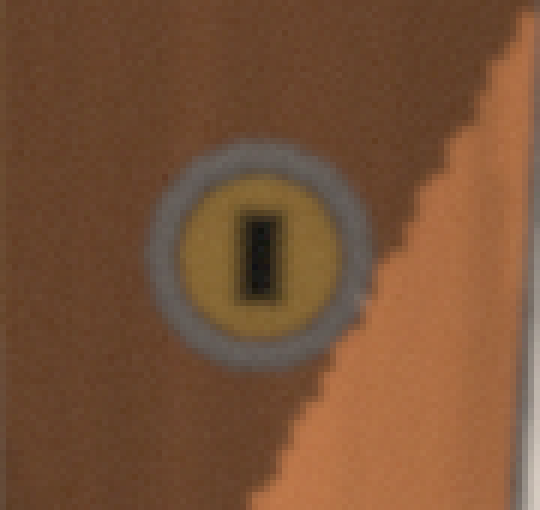

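The crop shows the ring, brass face and slot concentric at about pixel (277.8,142.2). The slot lies along the rail. Now the grasp.

Run:
```python
from h import *
cp=(vision.camera_params("wrist"),np.load("w2T.npy"));print("lock",cast(cp,[[277.8,142.2]],.092))
k=np.array([.5085,.2697]);R=down(68.5)
ctrl.goto([*k,.13],R);ctrl.move_l([*k,.0605],vel=.08)
print(readout.current_tool_pos(),readout.current_contact_force())
ctrl.command_gripper(0.0)
print("w",readout.current_grip_width()*91,readout.current_grasp_force(),readout.current_contact_force(),readout.current_t())
hit=ctrl.move_l([*k,.075],vel=.04);print(readout.current_contact_force())
ctrl.move_l([*k,.15],vel=.1)
print(readout.current_grip_width()*91,readout.current_contact_force(),readout.current_wrist_torque(),readout.current_t())
cp=campose("wrist");im=vision.read_camera("wrist");np.save("w3T.npy",cp[1])
cv2.imwrite("pics/w3full.png",im);cv2.imwrite("pics/w3.png",cv2.resize(im[130:290,180:380],None,fx=4,fy=3.5,interpolation=cv2.INTER_CUBIC)[:600])
```

```text
lock [[ 0.5041 -0.1482  0.092 ]]
[0.5088 0.2698 0.0609] [0.1578 0.5203 0.7668]
w 8.782062046355628 29.99995082616806 [-0.6561  0.5442  1.3577] 6.9583
[-0.471  -0.219   0.3253]
8.601730457983516 [ 0.2423 -0.5212 -0.3697] [ 0.0068  0.0367 -0.0087] 8.375
```

View pics/w3.png

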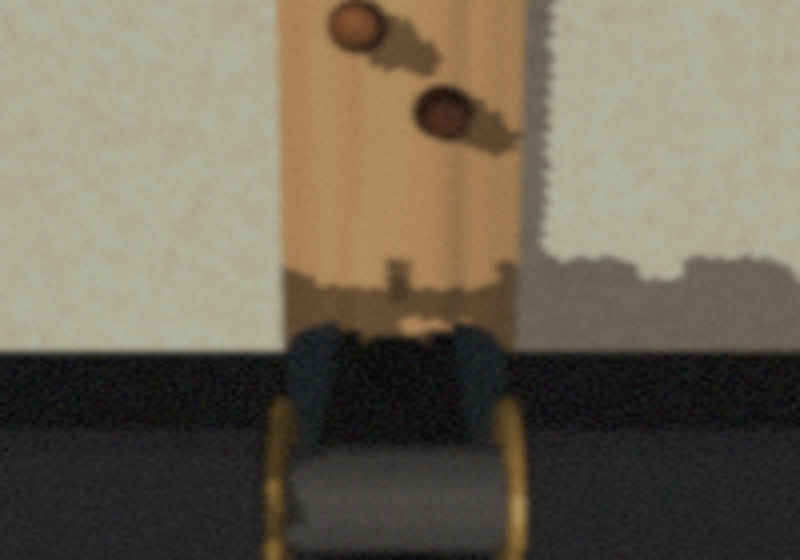

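The key is held (width about 8.7 mm, no side load), and the wrist view shows its slot empty with the fingers in front of the tip. Next I go to the lock, enter it gently and check.

Run:
```python
from h import *
k=np.array([.5041,-.1482]);R=down(88.)
ctrl.goto([*k,.17],R);ctrl.sleep(.2)
print(readout.current_tool_pos(),readout.current_grip_width()*91,readout.current_t())
a=ctrl.move_l([*k,.147],vel=.06)
hit=ctrl.move_l([*k,.134],vel=.015,contact_N=4)
p=readout.current_tool_pos();print(hit,p,"tip depth mm",(.092-(p[2]-.0499))*1e3,readout.current_contact_force(),readout.current_wrist_torque(),readout.current_t())
cv2.imwrite("pics/side3.png",cv2.resize(vision.read_camera("side")[150:260,250:400],None,fx=5,fy=5,interpolation=2))
```

```text
[ 0.5043 -0.1475  0.17  ] 8.79215045004075 10.1667
False [ 0.5043 -0.1482  0.134 ] tip depth mm 7.8528639532634 [ 2.7205 -0.5903 -1.8757] [-0.0263 -0.5103 -0.0366] 11.7167
```

View pics/side3.png

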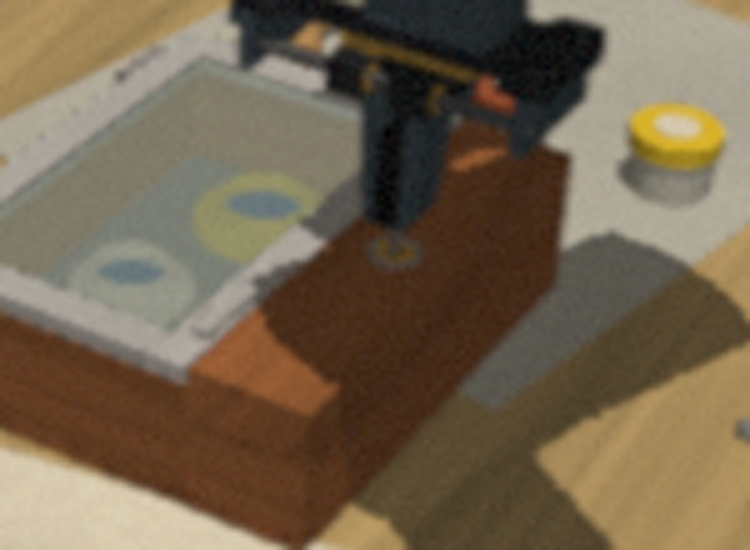

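The side view shows the key's blade inside the brass face at about (400,245), and the force is small. Now the rocking insertion.

Run:
```python
from h import *
k=np.array([.5045,-.1482]);HOME=.1179;yaws=[88.,62.5]
def log(tag):
    p=readout.current_tool_pos();print(tag,"depth %.2f"%((.092-(p[2]-.0499))*1e3),readout.current_contact_force(),"Mz %.3f"%readout.current_wrist_torque()[2],"w %.2f"%(readout.current_grip_width()*91),"t %.2f"%readout.current_t())
    return p[2]
ctrl.move_l([*k,.134],vel=.005);log("recentre")
i=0
for n in range(9):
    hit=ctrl.move_l([*k,HOME-.001],vel=.012,ori=down(yaws[i]),contact_N=12)
    z=log(("CW  " if i else "rest")+str(hit))
    if z<HOME+.0008 or readout.current_t()>40: break
    i=1-i
    ctrl.goto([*k,z+.0005],down(yaws[i]));log("swing")
```

```text
recentre depth 7.88 [-0.0972  0.6851 -0.218 ] Mz 0.019 w 8.75 t 12.02
restTrue depth 13.06 [ 0.2415 -0.0924  6.0212] Mz 0.022 w 8.76 t 12.68
swing depth 12.71 [ 3.2099  1.3467 -4.1359] Mz 0.079 w 9.00 t 13.19
CW  True depth 12.99 [-0.3766  1.5513  8.062 ] Mz 0.070 w 8.62 t 13.50
swing depth 12.38 [3.3486 1.097  0.2229] Mz -0.027 w 8.66 t 14.02
restTrue depth 13.42 [0.1444 1.6204 7.4297] Mz 0.045 w 8.86 t 14.38
swing depth 13.00 [ 5.446   0.4772 -3.0059] Mz 0.053 w 9.02 t 14.90
CW  True depth 13.25 [-0.6124 -0.0383  6.2642] Mz 0.039 w 8.75 t 15.20
swing depth 12.74 [ 4.778   0.1772 -1.5333] Mz -0.015 w 8.94 t 15.72
restTrue depth 13.80 [0.8701 1.8404 5.0771] Mz -0.005 w 8.90 t 16.08
swing depth 13.40 [ 4.595   0.1842 -3.3059] Mz 0.026 w 8.85 t 16.60
CW  True depth 13.69 [1.3885 0.1351 6.6169] Mz 0.039 w 8.94 t 16.89
swing depth 13.26 [ 4.8645  0.108  -2.7449] Mz -0.004 w 8.92 t 17.41
restTrue depth 14.13 [1.745  1.5484 3.3693] Mz 0.014 w 8.97 t 17.75
swing depth 13.77 [ 5.5394  0.8064 -3.3382] Mz 0.053 w 8.58 t 18.27
CW  True depth 14.09 [0.2267 0.6274 6.1754] Mz 0.054 w 8.81 t 18.56
swing depth 13.68 [ 5.1358  2.3522 -1.2969] Mz 0.003 w 8.93 t 19.07
restTrue depth 14.88 [2.0705 1.2147 4.1794] Mz 0.007 w 8.96 t 19.44
swing depth 14.58 [ 4.9064  0.6605 -2.4239] Mz 0.027 w 8.66 t 19.96
```

```bash
cat > rock.py <<'E'
from h import *
import sys
k=np.array([.5047,-.1484]);HOME=.1179;yaws=[88.,62.5]
def log(tag):
    p=readout.current_tool_pos();print(tag,"depth %.2f"%((.092-(p[2]-.0499))*1e3),readout.current_contact_force(),"Mz %.3f"%readout.current_wrist_torque()[2],"w %.2f"%(readout.current_grip_width()*91),"t %.2f"%readout.current_t())
    return p[2]
def run(i,n,F,swing_first=False):
    for _ in range(n):
        if swing_first: ctrl.goto([*k,readout.current_tool_pos()[2]],down(yaws[i]));log("swing")
        swing_first=True
        f=readout.current_contact_force()[2]
        hit=ctrl.move_l([*k,HOME-.001],vel=.01,ori=down(yaws[i]),contact_N=max(5,F-f))
        z=log(("CW  " if i else "rest")+str(hit))
        if z<HOME+.0005: break
        i=1-i
E
python3 - <<'E'
from rock import *
run(1,3,17)
cv2.imwrite("pics/side4.png",cv2.resize(vision.read_camera("side")[175:215,300:360],None,fx=10,fy=10,interpolation=2))
E
```

```text
CW  True depth 19.13 [2.2597 1.2766 1.5091] Mz 0.100 w 9.13 t 20.57
swing depth 19.19 [2.0568 3.0945 3.4408] Mz -0.032 w 9.04 t 21.09
restTrue depth 24.64 [-1.3155  2.1388 10.0459] Mz -0.012 w 8.78 t 21.67
```

View pics/side4.png

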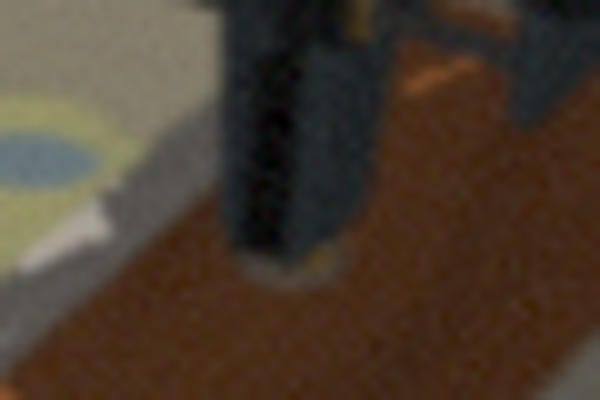

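Both wafers passed, at 13 to 14 mm (turned) and 19.1 mm (straight). The view shows the fingertips just above the lock's ring. I confirm the shoulder is seated with a light push, then turn in steps.

Run:
```python
from rock import *
hit=ctrl.move_l([*k,.1145],vel=.006,contact_N=17-readout.current_contact_force()[2]);z=log("seat "+str(hit))
z-=0.0002
for y in (70,62,50,36,22,8,-4,-12):
    p=readout.current_tool_pos()
    ctrl.goto([*k,z],down(y));log("yaw %d"%y)
    M=readout.current_wrist_torque()[2]
    if abs(M)>0.5: print("stop");break
```

```text
seat True depth 24.64 [-2.3053  0.9517  9.9128] Mz -0.056 w 9.27 t 21.93
yaw 70 depth 24.63 [0.7651 5.2147 8.8076] Mz 0.050 w 8.47 t 22.34
yaw 62 depth 24.62 [1.2157 5.0126 8.1879] Mz 0.023 w 9.09 t 22.61
yaw 50 depth 24.59 [1.1322 4.7533 9.5259] Mz 0.048 w 8.55 t 22.93
yaw 36 depth 24.62 [0.7517 4.4489 9.687 ] Mz 0.069 w 8.91 t 23.28
yaw 22 depth 24.62 [0.8624 5.5912 9.0326] Mz 0.130 w 8.80 t 23.63
yaw 8 depth 24.60 [1.9474 5.3352 8.9222] Mz 0.152 w 8.43 t 23.98
yaw -4 depth 24.59 [1.5276 5.5301 8.6292] Mz 0.074 w 8.77 t 24.31
yaw -12 depth 24.59 [0.9334 5.1277 8.5934] Mz 0.060 w 8.89 t 24.57
```

The key was seated firmly and then turned freely. I approach the stop in small steps, averaging the moment.

Run:
```python
from rock import *
def M():
    v=[]
    for _ in range(12): v.append(readout.current_wrist_torque()[2]);ctrl.sleep(.02)
    return np.mean(v),np.std(v)
z=readout.current_tool_pos()[2]-.0002
print(-12,M())
for y in (-14,-16,-18,-20,-22,-24):
    ctrl.goto([*k,z],down(y));m=M();print(y,m,readout.current_t())
    if m[0]>0.3: break
log("end")
cp=campose("wrist");cv2.imwrite("pics/w5.png",vision.read_camera("wrist"))
```

```text
-12 (np.float64(0.09548237165243534), np.float64(0.03142992302480694))
-14 (np.float64(0.16548620850175463), np.float64(0.02940805822128624)) 25.225
-16 (np.float64(0.15587894676240452), np.float64(0.028802440748644555)) 25.675
-18 (np.float64(0.19990321973851619), np.float64(0.026263725739276954)) 26.125
-20 (np.float64(0.21956076444722764), np.float64(0.0197489801086374)) 26.575
-22 (np.float64(0.2696124033173339), np.float64(0.029448673852203556)) 27.025
-24 (np.float64(0.3194881297712219), np.float64(0.029288561143147034)) 27.475
end depth 24.51 [1.9527 5.9668 8.6402] Mz 0.317 w 8.80 t 27.48
```

The moment rises above the spring's 0.1 N m from about -14° yaw, so the plug is at its stop. I ease back to a gentle hold, check that it is steady and hand in.

Run:
```python
from rock import *
z=readout.current_tool_pos()[2]-.0002
ctrl.goto([*k,z],down(-19.5))
for _ in range(3):
    v=[]
    for _ in range(15): v.append(readout.current_wrist_torque()[2]);ctrl.sleep(.02)
    print(np.mean(v))
log("hold");print(readout.current_grasp_force())
if np.mean(v)>.12: print(ctrl.sign_off())
```

```text
0.23177736832263235
0.23025213747327414
0.24121008447881592
hold depth 24.49 [1.8749 4.4793 7.4035] Mz 0.246 w 8.80 t 28.52
30.004238784313202
the job is handed in; nothing more can be done
None
```

The square-headed key is fully home in the lock, turned a little over a quarter turn clockwise to the stop and still held there by the gripper; I inferred the plug position from wrist moment (a steady 0.23–0.24 N m, above the spring's 0.1) rather than seeing it, and handed the job in at 28.5 s.

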